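# Hang the coffee pot by its eye on the empty display prong

## Task

Under the riser shelf stand two coffee pots: draw out the one whose handle ends in a ring eye and stand it upright on the open bench, clear of the shelf, letting go of it there. Then take it again so that the eye is free, thread its eye over the empty prong of the display rail and ease the eye right down to the bar before you let go, so that it is left hanging still. Leave the other pot, the bottle, the canister and the cup where they are.

Things in the scene. Friction and masses are not known exactly. Their poses are not given: they have to be found in the camera images.
- pot: The pot to hang: copper coffee pot 58 mm across, 54 mm tall, with a flat brass handle ending in a ring eye; 199 mm long, 0.15 kg. Origin: centre of its underside; z up, +x along the handle to the eye. Handle bar 12 mm wide (y), 8 mm thick (z 44 to 52 mm), from x=28 to 137 mm. At first it stands under the riser, only the eye end of the handle sticking out in front.
- pot_eye (a point): Centre of the ring eye: 152 mm along +x from the pot's origin, 48 mm above the underside. Hole 28 mm diameter with its axis along the pot's z, ring 36 mm outside, 5 mm thick.
- plain_pot: A twin of the pot standing beside it under the riser, same axes; its handle ends in a solid disc (28 mm across, 156 mm from its origin, 170 mm to its end) with no hole. Leave it alone.
- riser: Fixed wooden riser shelf; origin on the bench; its open front faces its own -x. Board x=-75 to 115 mm, y=-170 to 170 mm, underside 95 mm and top 110 mm above the bench; legs 20 mm square at x=-60 and 100, y=-155 and 155 mm. Beakers 85 mm tall, 60 mm across, stand fixed on it along x=70 mm.
- rail: Fixed display stand: steel bar (16 mm diameter) along its y at 250 mm above the bench on two posts at y=-172 and 172 mm, over a wooden foot 100 x 370 mm and 12 mm high (x from -20 to 80 mm). Origin on the bench below the bar's middle; its prongs point to its own -x and up. Prong places at y=-100, 0 and 100 mm.
- peg_root (a point): Root of the empty prong, on the bar's axis, 250 mm above the bench. The prong is a straight round steel peg, 8 mm diameter, 100 mm long, that rises at 60 degrees above horizontal towards the rail's -x. Axes parallel to the rail's.
- peg_tip (a point): Free upper end of the empty prong (50 mm towards the rail's -x from the root and 87 mm above it).
- hung_plate: Round copper plate (80 mm) fixed on its own identical prong, hanging to 82 mm below the bar, up to 25 mm in front of it. Origin at that prong's root.
- hung_tray: Small rectangular tray (70 mm wide, 90 mm tall) fixed on its own identical prong, hanging to 93 mm below the bar, up to 24 mm in front of it. Origin at that prong's root.
- bottle: Bystander: orange plastic bottle, 56 mm diameter, 160 mm tall, standing. Origin: centre of its underside.
- tin: Bystander: plain copper canister, 60 mm diameter, 85 mm tall, standing on the open bench. Origin: centre of its underside.
- cup: Bystander: white porcelain cup, 72 mm across the rim, 55 mm tall. Origin: centre of its underside.
Not all that is in view belongs to the job. What is shaped like the pot but blue or turquoise is not meant.

How it is judged:
On the way, in this order (a step that is already met when the one before it is completed fails the run):
1. the eyed pot stands upright on the open bench, clear of the riser, let go (height (world z) of pot below 0.006 m and angle between pot's own z axis and vertical below 0.12 rad and (x of pot in the frame of riser below -0.105 m or y of pot in the frame of riser above 0.2 m or y of pot in the frame of riser below -0.2 m) and contact force between the fingers and pot below 0.1 N and linear speed of pot below 0.03 m/s), for 0.2 s.
2. held in the fingers, the eye is brought down the empty prong to within 45 mm of its root (distance between pot_eye and peg_root below 0.045 m and contact force between the fingers and pot above 0.5 N), for 0.1 s.
At the end, for the whole second after the job is handed in: The eyed pot hangs from the empty prong: its eye centre within 45 mm of the prong's root, the handle within 48 degrees of vertical with the eye up, the pot more than 30 mm off the bench, let go and hanging still (under 50 mm/s); the bottle, canister, cup and plain-ended pot have not been moved (distance between pot_eye and peg_root below 0.045 m and angle between pot's own x axis and vertical below 0.85 rad and height (world z) of pot above 0.03 m and linear speed of pot below 0.05 m/s and contact force between the fingers and pot below 0.1 N); the robot touches nothing.
It fails at once if the bottle is moved more than 30 mm (distance of bottle from where it was at the start of the episode above 0.03 m).
It fails at once if the canister is moved more than 30 mm (distance of tin from where it was at the start of the episode above 0.03 m).
It fails at once if the white cup is moved more than 30 mm (distance of cup from where it was at the start of the episode above 0.03 m).
It fails at once if the plain-ended pot is moved more than 30 mm (distance of plain_pot from where it was at the start of the episode above 0.03 m).
It also fails if it takes over 72 s, if anything falls off the work surface, if the arm or the gripper's body presses on something with over 40 N, if the wrist force passes 120 N, or if a joint passes its speed limit or range.

## Robot

A 6-joint arm with a two-finger parallel gripper is mounted at the origin on the work surface. World frame = base frame: x ahead of the robot, y to its left, z up, the work surface at z = 0. Lengths are in m, angles in rad, forces in N, time in s.
With the tool pointing down it reaches from about 0.25 to 0.775 m from the base axis. Payload 4 kg.
Tool frame: the origin (TCP) lies at the very end of the fingers, on their centre line; the grasp point (between the pads) lies 19 mm behind it; z points along the fingers, y is the line along which they close (so a half turn about z gives the same grasp; the last joint's range is limited). The gripper opens to 94 mm and grips with 3 to 60 N. Pads are 16 mm wide; open, the fingers measure 119 mm over their backs; the gripper's body (75 mm by 177 mm) begins 78 mm behind the grasp point.
Start: joints at [-1.22, 0.087, 1.371, -0, 1.684, -0.103], TCP at [0.241, -0.494, 0.206] pointing down, gripper open.
Joint ranges: [-3.1, 3.1], [-0.76, 2.03], [0.27, 2.55], [-1.08, 4.22], [0.17, 2.65], [-2.57, 2.57]. Speed limits (rad/s): [2.79, 2.79, 3.14, 3.14, 3.14, 3.14].

## Interface

Orientations are given as [roll, pitch, yaw] about the fixed x, y, z axes, in that order (R = Rz(yaw) Ry(pitch) Rx(roll)).
In Python, from workcell import env gives the robot as it stands.
- The arm moves only by the tool servo_tool, never from a script. Its argument "steps" is a list of rows, each a list of 7 numbers: the shift along the tool's x, y, z scaled (see below), then the turn, a rotation vector about the tool's x, y, z scaled (see below), then the closure, from 0 (fully open) to 1 (shut). In form: [[dx, dy, dz, rx, ry, rz, jaw], ...]. A call has 1 to 20 rows; each row shifts and turns the commanded pose from where the row before left it, along the tool's axes as they then stand; what a row does not reach is not made up. The controller multiplies each number of a shift by 0.04 m and each number of a turn by 0.15 rad. A row lasts 1/10 s, in which the tool goes at most 50 mm and 8.59 degrees, less where a joint would pass 70% of its speed; a pose out of reach is approached as far as the arm can. A call with a number of a shift or a turn outside -1 to 1 is refused whole. A call with a gripper value outside its range is refused whole. The fingers move at their own pace and stop on an object; the grip force is fixed at half the most. Time passes only in rows, so rows that do not move let the fingers close. It gives the time, the measured TCP pose, the force, the opening and the grip force at its end, in the units of the state.
- env.state(): the state, without advancing time (a new reading comes with each control period).
- env.snapshot(name): name is "side" or "top"; returns a dict with "pixels" (420x560x3 uint8, red, green, blue), "depth" (420x560 float32, m along the optical axis (not along the pixel's ray), 0 where there is no reading), "mtx" (3x3 intrinsics, pixels), "dist" ([k1, k2, p1, p2, k3] as OpenCV has them; the pictures are not rectified), "cam_to_world" (4x4, takes a point from camera to world coordinates). Camera axes: x right, y down, z forward; pixel columns grow to the right and rows downward; lengths in m; the calibration is good to about 2 mm. A picture is of the moment at which its call begins.
- env.close_job(): hands the job in; it is judged then, once.
Trained networks look in the newest picture that a camera, given by its name, has taken for a name from the list of things; names that differ only in an ending like _2 or _b are one class to them, and where a whole thing is asked for, a point or a joint stands for the part that bears it (a point fixed in the world has none). Each returns a list of dicts, best first, with "conf" (0 to 1); they miss things now and then, are a little off and sometimes report something else, mostly with a low value. They report only what shows in the picture. A call takes as long as a camera call. They do not tell look-alikes from the thing itself.
- env.cut_out(query, camera): "pixels" (420x560 bool, what is visible of it) and "bbox" ([left, top, right, bottom] in pixels, round what is visible of it).
- env.pinpoint(query, camera): "position" ([column, row] in pixels: a listed point, or the origin of a listed thing).
The state is a dict: "clock": time; "q": joint angles; "joint_velocities": joint speeds; "joint_torque": joint torques, N m; "eef_pos": TCP position; "orientation": TCP orientation; "ft_force": force on the tool from outside, world axes, zero at the start; "torque": the same for the moment, N m; "finger_gap": opening from 0.0 (shut) to 1.0 (fully open); "gripper_force": force on a finger pad.
Only numpy, scipy, OpenCV 4.12 (cv2) and the standard library are available. Lean on these libraries where they do the work, as an engineer would, in place of code of your own. Each camera call takes 0.05 s, during which the arm holds its last target. There are 200 camera calls.

## Working session

There is one attempt and no reset: what is moved stays moved. The work goes in short steps, Python scripts to look and compute and a tool call to move; the robot and the scene stay as the last step left them, time stands still between calls to the robot, and variables do not carry over. Pictures are saved under pics/ and viewed, at most 10 in all, crops included, and the job is handed in when it is done.

Besides the shell and the picture viewer there is one more tool, called after "Request:" as name([rows], argument=value, ...), one row to a line, values as JSON. servo_tool: Moves the arm, as the interface text tells. Shifts and turns lie within -1 to 1; 1 stands for 0.04 m of shift or 0.15 rad of turn. Its arguments: {"type":"object","properties":{"steps":{"type":"array"}},"required":["steps"]}

```bash
ls; mkdir -p pics; python3 - <<'E'
from workcell import env
import cv2,numpy as np
ims=[]
for c in("side","top"):
    s=env.snapshot(c); cv2.imwrite(f"pics/{c}0.png",s["pixels"][:,:,::-1]); np.savez(f"{c}0.npz",**s)
    T=s["cam_to_world"];print(c,T[:3,3].round(3),T[:3,2].round(2))
    K=s["mtx"];D=np.array(s["dist"])
    for q in("pot","pot_eye","plain_pot","riser","rail","peg_root","peg_tip","hung_plate","hung_tray","bottle","tin","cup"):
        for r in env.pinpoint(q,c)[:3]:
            u,v=r["position"]
            n=cv2.undistortPoints(np.array([[[u,v]]],float),K,D)[0,0]
            iu,iv=int(round(u)),int(round(v))
            z=s["depth"][iv,iu] if 0<=iv<420 and 0<=iu<560 else 0
            p=T[:3,:3]@(z*np.array([*n,1]))+T[:3,3]
            print(q,round(r["conf"],2),[round(u),round(v)],p.round(3))
print(env.state())
E
```

```text
pics
side [ 0.323 -1.14   0.88 ] [ 0.08  0.87 -0.48]
pot 0.98 [230, 268] [0.272 0.038 0.025]
pot 0.85 [366, 356] [ 0.592 -0.465  0.111]
pot 0.78 [201, 369] [ 0.195 -0.383  0.025]
pot_eye 0.77 [274, 259] [0.429 0.101 0.005]
pot_eye 0.72 [309, 347] [ 0.486 -0.32  -0.   ]
riser 0.84 [369, 341] [ 0.614 -0.421  0.11 ]
rail 0.8 [337, 248] [0.667 0.131 0.014]
peg_root 0.59 [352, 203] [0.678 0.026 0.255]
peg_tip 0.45 [338, 178] [0.769 0.577 0.094]
hung_plate 0.61 [339, 189] [0.657 0.124 0.262]
hung_tray 0.83 [331, 184] [0.767 0.701 0.01 ]
bottle 0.86 [284, 215] [0.499 0.377 0.03 ]
tin 0.87 [299, 268] [0.508 0.034 0.007]
tin 0.47 [341, 188] [0.666 0.133 0.259]
cup 0.79 [269, 238] [0.419 0.199 0.035]
top [0.309 0.046 1.209] [ 0.14 -0.01 -0.99]
pot 0.83 [272, 280] [0.273 0.061 0.008]
pot 0.73 [408, 309] [ 0.187 -0.356  0.01 ]
pot 0.57 [407, 170] [ 0.599 -0.331  0.112]
pot_eye 0.73 [415, 216] [ 0.476 -0.391  0.001]
pot_eye 0.61 [284, 229] [ 0.428  0.026 -0.001]
plain_pot 0.62 [365, 165] [ 0.609 -0.205  0.113]
riser 0.6 [388, 160] [ 0.628 -0.275  0.11 ]
rail 0.86 [250, 154] [0.666 0.137 0.012]
pe
[... 356 characters left out ...]
 'q': array([-1.22010129e+00,  8.72456876e-02,  1.37068748e+00, -1.54486788e-05,
        1.68359212e+00, -1.03104044e-01]), 'joint_velocities': array([-5.51957388e-04, -3.08975636e-04,  7.44170791e-04, -1.22348665e-03,
        1.14142956e-05,  3.18013081e-04]), 'joint_torque': array([ 3.00080101e-04, -3.40043020e+01, -3.02591264e+01,  7.17202015e-02,
        2.37316423e-02,  1.18138442e-05]), 'eef_pos': array([ 0.24110944, -0.49436526,  0.20548724]), 'orientation': array([3.14152722e+00, 2.22031756e-05, 4.53797337e-01]), 'ft_force': array([ 0.12180071,  0.0871506 , -0.34291647]), 'torque': array([ 0.02284248, -0.07603614, -0.01880947]), 'gripper_force': 0.0, 'finger_gap': 0.9997178172652086}
```

```bash
python3 - <<'E'
import cv2
for c,(a,b,l,r) in {"side":(150,420,160,480),"top":(90,340,150,470)}.items():
    im=cv2.imread(f"pics/{c}0.png")[a:b,l:r]
    cv2.imwrite(f"pics/{c}0c.png",cv2.resize(im,(640,round(640/(r-l)*(b-a))),interpolation=3)[:600])
    print(640/(r-l))
E
```

```text
2.0
2.0
```

View pics/side0c.png

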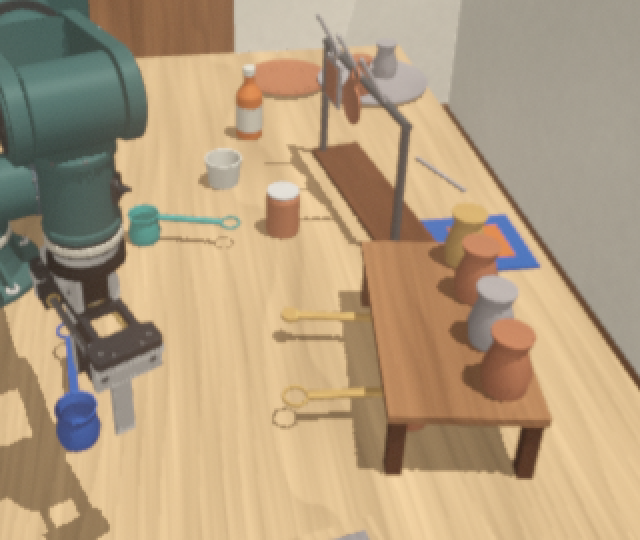

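View pics/top0c.png

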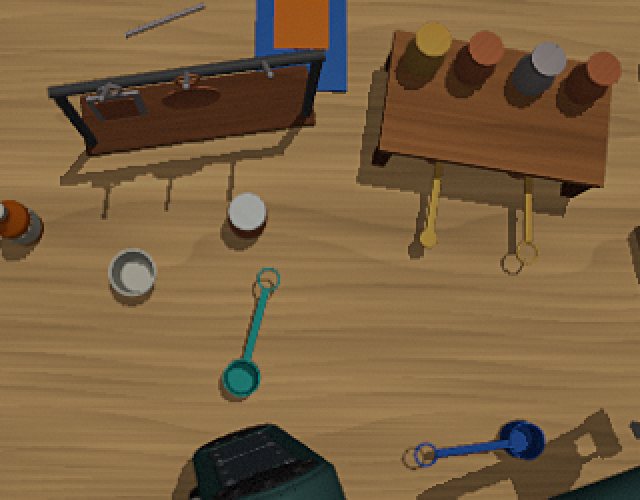

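Side crop: the eyed handle is the nearer one, ring at about pixel (307,348); the plain disc is at (305,307). In the top view the ring is at (413,215) and the empty prong at about (283,124), the bar's right-hand one. The blue and turquoise pots are decoys. Next I'll take the geometry from the depth.

```bash
cat > h.py <<'E'
import numpy as np,cv2
def cloud(s):
    K,D,T=s["mtx"],np.array(s["dist"]),s["cam_to_world"]
    v,u=np.mgrid[0:420,0:560]
    n=cv2.undistortPoints(np.stack([u,v],-1).reshape(-1,1,2).astype(float),K,D).reshape(420,560,2)
    z=s["depth"][...,None]
    P=np.concatenate([n*z,z],-1)@T[:3,:3].T+T[:3,3]
    P[s["depth"]<=0]=np.nan
    return P
def ray(s,u,v):
    n=cv2.undistortPoints(np.array([[[u,v]]],float),s["mtx"],np.array(s["dist"]))[0,0]
    return s["cam_to_world"][:3,3],s["cam_to_world"][:3,:3]@np.array([*n,1])
def at_z(s,u,v,z):
    o,d=ray(s,u,v); return o+d*(z-o[2])/d[2]
def proj(s,p):
    T=s["cam_to_world"];c=(np.atleast_2d(p)-T[:3,3])@T[:3,:3]
    return cv2.projectPoints(c,np.zeros(3),np.zeros(3),s["mtx"],np.array(s["dist"]))[0].reshape(-1,2)
E
python3 - <<'E'
from h import *
np.set_printoptions(suppress=True,precision=4)
for c in("side","top"):
    s=dict(np.load(f"{c}0.npz"));P=cloud(s);hsv=cv2.cvtColor(s["pixels"],cv2.COLOR_RGB2HSV)
    x,y,z=P[...,0],P[...,1],P[...,2]
    print(c)
    # riser board
    m=(abs(z-.11)<.006)&(x>.45)&(x<.8)&(y<-.1)&(y>-.6)
    r=cv2.minAreaRect(P[m][:,:2].astype(np.float32)*1000);print("board",m.sum(),r,cv2.boxPoints(r)/1000,z[m].mean())
    # handles
    m=(abs(z-.05)<.012)&(x>.40)&(x<.56)&(y<-.12)&(y>-.5)
    n,l,st,ce=cv2.connectedComponentsWithStats(m.astype(np.uint8))
    for i in range(1,n):
        if st[i,4]>8:
            q=P[l==i];print("handle",st[i],q.mean(0),"xmin",q[q[:,0].argmin()],q[q[:,0].argmax()])
            f=cv2.fitLine(q[:,:2].astype(np.float32),cv2.DIST_HUBER,0,.001,.001).ravel();print("  line",f,np.arctan2(f[1],f[0]))
    # bar
    m=(abs(z-.254)<.01)&(x>.55)&(x<.8)&(y<.4)&(y>-.15)
    q=P[m];f=cv2.fitLine(q[:,:2].astype(np.float32),cv2.DIST_HUBER,0,.001,.001).ravel();print("bar",len(q),f,np.degrees(np.arctan2(f[1],f[0])),q[q[:,1].argmin()],q[q[:,1].argmax()],q[:,2].max())
    # prongs
    m=(z>.275)&(z<.36)&(x>.5)&(x<.8)&(y<.4)&(y>-.15)
    n,l,st,ce=cv2.connectedComponentsWithStats(m.astype(np.uint8),connectivity=8)
    for i in range(1,n):
        if st[i,4]>5:
            q=P[l==i];print("prong",st[i],q[q[:,2].argmin()],q[q[:,2].argmax()])
    # tin
    m=(abs(z-.085)<.006)&(x>.4)&(x<.6)&(y>-.05)&(y<.15);print("tin",P[m].mean(0))
E
```

```text
side
board 4740 ((679.020263671875, -311.46685791015625), (346.7074279785156, 191.18356323242188), 82.2188491821289) [[ 0.5608 -0.4703]
 [ 0.7503 -0.4962]
 [ 0.7972 -0.1527]
 [ 0.6078 -0.1268]] 0.11080491476141864
handle [300 303  30   8 151] [ 0.5124 -0.2194  0.0519] xmin [ 0.475  -0.2141  0.051 ] [ 0.559  -0.2221  0.0533]
  line [ 0.9851 -0.1722  0.5099 -0.2195] -0.17304632
handle [301 342  41  11 203] [ 0.5065 -0.3699  0.0518] xmin [ 0.4538 -0.3713  0.0501] [ 0.5591 -0.3698  0.0539]
  line [ 0.9994 -0.0342  0.5136 -0.3713] -0.034242313
bar 274 [ 0.1677 -0.9858  0.6712  0.0871] -80.34444 [ 0.6976 -0.0405  0.2573] [0.6367 0.3153 0.2595] 0.2632693436902225
prong [318 156  11  18  44] [0.6402 0.2258 0.2769] [0.6021 0.2299 0.3424]
prong [328 167  12  19  50] [0.655  0.1317 0.2757] [0.6204 0.1304 0.3405]
prong [339 178  12  19  51] [0.6695 0.0386 0.275 ] [0.633  0.0269 0.3422]
tin [0.5187 0.0566 0.0856]
top
board 5252 ((680.4068603515625, -312.12591552734375), (343.25970458984375, 193.49647521972656), 82.11096954345703) [[ 0.561  -0.4689]
 [ 0.7527 -0.4954]
 [ 0.7998 -0.1554]
 [ 0.6081 -0.1288]] 0.11082320877588799
handle [359 186  11  28 148] [ 0.5118 -0.2174  0.0522] xmin [ 0.4759 -0.2102  0.0568] [ 0.5597 -0.2213  0.0545]
  line [ 0.9825 -0.1861  0.5192 -0.2183] -0.18715763
handle [408 187  12  35 142] [ 0.5046 -0.3686  0.0515] xmin [ 0.4545 -0.3648  0.0528] [ 0.5597 -0.3739  0.0551]
  line [ 0.9997 -0.0263  0.5046 -0.3686] -0.02625513
bar 918 [ 0.1649 -0.9863  0.6655  0.145 ] -80.5104 [ 0.6917 -0.0381  0.2521] [0.6401 0.3184 0.2591] 0.26388434513862347
prong [281 121   6   8  27] [0.675  0.0423 0.2762] [0.6343 0.033  0.3428]
prong [238 127   8   8  33] [0.6548 0.1477 0.2756] [0.6199 0.1329 0.3436]
prong [199 132  10   9  42] [0.6406 0.2252 0.2756] [0.602  0.228  0.3425]
tin [0.5186 0.0613 0.0857]
```

Request:
servo_tool([
  [0,0,0,0,0,0.807,0],
  [0,0,0,0,0,0.807,0],
  [0,0,0,0,0,0.807,0],
  [0,0,0,0,0,0.807,0],
  [0.735,-0.332,0.139,0,0,0,0],
  [0.735,-0.332,0.139,0,0,0,0],
  [0.735,-0.332,0.139,0,0,0,0],
  [0.735,-0.332,0.139,0,0,0,0],
  [0.735,-0.332,0.139,0,0,0,0],
  [0.735,-0.332,0.139,0,0,0,0],
  [0.735,-0.332,0.139,0,0,0,0],
  [0.735,-0.332,0.139,0,0,0,0],
  [0.735,-0.332,0.139,0,0,0,0],
  [0.735,-0.332,0.139,0,0,0,0],
  [0,0,0,0,0,0,0],
])

```text
clock: 2.8
eef_pos: [0.5417, -0.3679, 0.1479]
orientation: [-3.139, 0.001, -0.026]
ft_force: [-1.4, -0.0, -0.6]
finger_gap: 0.997
gripper_force: 0.0
```

```bash
python3 - <<'E'
from h import *
np.set_printoptions(suppress=True,precision=4)
for c in("side","top"):
    s=dict(np.load(f"{c}0.npz"))
    P=cloud(s);z=P[...,2]
    m=(abs(z-.05)<.012)&(P[...,0]>.44)&(P[...,0]<.495)&(abs(P[...,1]+.37)<.04)
    print(c,cv2.minEnclosingCircle(P[m][:,:2].astype(np.float32)))
    print(at_z(s,*((307.5,348.5) if c=="side" else (413,215.5)),.05))
    root=np.array([.6826,.0404,.25]);tip=root+[-.0493,-.0083,.0866]
    print(proj(s,[root,tip]))
from workcell import env
st=env.state();print(st["eef_pos"],st["orientation"],st["q"],st["clock"])
E
```

```text
side ((0.47498247027397156, -0.36708301305770874), 0.021677549928426743)
[ 0.4708 -0.3714  0.05  ]
[[352.2748 202.4128]
 [339.5875 179.9663]]
top ((0.47442927956581116, -0.36732688546180725), 0.0213235542178154)
[ 0.4718 -0.3663  0.05  ]
[[281.6842 122.0025]
 [285.3131 128.3431]]
[ 0.5417 -0.3679  0.1479] [-3.1391  0.0007 -0.0259] [-0.684   0.3386  1.1861  0.0015  1.6191  0.9128] 2.8
```

Request:
servo_tool([
  [0,0,0.6,0,0,0,0],
  [0,0,0.6,0,0,0,0],
  [0,0,0.6,0,0,0,0],
  [0,0,0.6,0,0,0,0],
  [0,0,0.6,0,0,0,0],
  [0,0,0,0,0,0,0],
  [0,0,0,0,0,0,1],
  [0,0,0,0,0,0,1],
  [0,0,0,0,0,0,1],
  [0,0,0,0,0,0,1],
  [0,0,0,0,0,0,1],
  [0,0,0,0,0,0,1],
  [0,0,0,0,0,0,1],
  [0,0,0,0,0,0,1],
])

```text
clock: 4.2
eef_pos: [0.539, -0.3705, 0.0299]
orientation: [3.142, 0.0, -0.03]
ft_force: [0.2, -1.0, 0.2]
finger_gap: 0.355
gripper_force: 0.0
```

Request:
servo_tool([
  [0,0,0,0,0,0,1],
  [0,0,0,0,0,0,1],
  [0,0,0,0,0,0,1],
  [0,0,0,0,0,0,1],
  [0,0,0,0,0,0,1],
  [0,0,0,0,0,0,1],
])

```text
clock: 4.8
eef_pos: [0.539, -0.3706, 0.0298]
orientation: [3.141, 0.0, -0.03]
ft_force: [0.1, -0.3, -0.5]
finger_gap: 0.126
gripper_force: 30.0
```

Request:
servo_tool([
  [0,0,-0.15,0,0,0,1],
  [0,0,-0.15,0,0,0,1],
  [-0.3,0,0,0,0,0,1],
  [-0.5,0,0,0,0,0,1],
  [-0.5,0,0,0,0,0,1],
  [-0.5,0,0,0,0,0,1],
  [-0.5,0,0,0,0,0,1],
  [-0.5,0,0,0,0,0,1],
  [-0.5,0,0,0,0,0,1],
  [-0.5,0,0,0,0,0,1],
  [-0.2,0,0,0,0,0,1],
  [0,0,0,0,0,0,1],
  [0,0,-0.5,0,0,0,1],
  [0,0,-0.5,0,0,0,1],
  [0,0,-0.5,0,0,0,1],
  [0,0,-0.5,0,0,0,1],
  [0,0,-0.5,0,0,0,1],
  [0,0,0,0,0,0,1],
])

```text
clock: 6.6
eef_pos: [0.3813, -0.3673, 0.1456]
orientation: [3.136, -0.005, -0.03]
ft_force: [0.1, 0.4, -1.0]
finger_gap: 0.124
gripper_force: 30.0
```

```bash
python3 - <<'E'
from workcell import env
import cv2
s=env.snapshot("side");cv2.imwrite("pics/a.png",cv2.resize(s["pixels"][150:420,100:420,::-1],None,fx=2,fy=2))
st=env.state();print(st["eef_pos"],st["orientation"],st["q"],st["clock"],st["finger_gap"])
E
```

```text
[ 0.38047968 -0.36650115  0.14345854] [ 3.13863083e+00 -3.00211542e-03 -2.97401280e-02] [-8.74216798e-01  5.62185441e-02  1.52679847e+00  2.77462837e-04
  1.55436754e+00  7.26320128e-01] 6.65 0.12446104428250489
```

View pics/a.png

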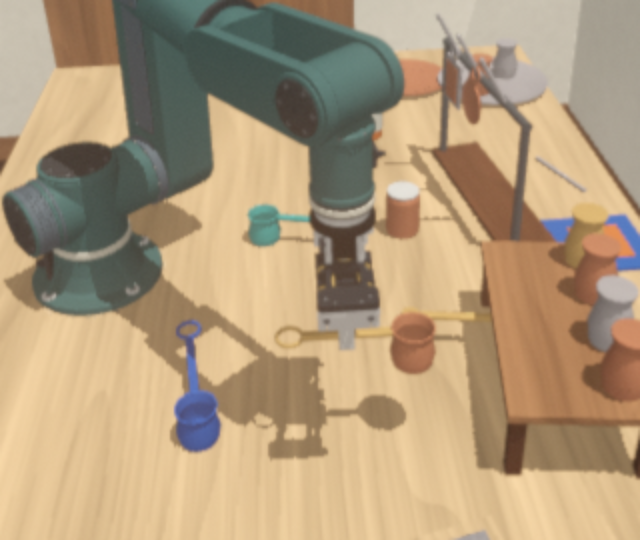

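Request:
servo_tool([
  [0,-0.7,0,0,0,0,1],
  [0,-0.7,0,0,0,0,1],
  [0,-0.7,0,0,0,0,1],
  [0,-0.7,0,0,0,0,1],
  [0,-0.7,0,0,0,0,1],
  [0,-0.7,0,0,0,0,1],
  [0,-0.7,0,0,0,0,1],
  [0,-0.7,0,0,0,0,1],
  [0,0,0,0,0,0,1],
])

```text
clock: 7.55
eef_pos: [0.3853, -0.1387, 0.1403]
orientation: [-3.139, 0.002, -0.026]
ft_force: [0.1, 0.1, -1.0]
finger_gap: 0.124
gripper_force: 30.0
```

Request:
servo_tool([
  [0,0,0,0,0,-0.94,1],
  [0,0,0,0,0,-0.94,1],
  [0,0,0,0,0,-0.94,1],
  [0,0,0,0,0,-0.94,1],
  [0,0,0,0,0,-0.94,1],
  [0,0,0,0,0,-0.94,1],
  [0,0,0,0,0,-0.94,1],
  [0,0,0,0,0,-0.94,1],
  [0,0,0,0,0,-0.94,1],
  [0,0,0,0,0,-0.94,1],
  [0,0,0,0,0,-0.94,1],
  [0,0,0,0,0,-0.94,1],
  [0,0,0,0,0,-0.94,1],
  [0,0,0,0,0,-0.94,1],
  [0,0,0,0,0,-0.94,1],
  [0,0,0,0,0,-0.94,1],
  [0,0,0,0,0,-0.94,1],
  [0,0,0,0,0,-0.94,1],
  [0,0,0,0,0,-0.94,1],
  [0,0,0,0,0,-0.94,1],
])

```text
clock: 9.55
eef_pos: [0.3857, -0.1423, 0.1407]
orientation: [-3.141, -0.001, 2.795]
ft_force: [-1.0, -0.0, -1.6]
finger_gap: 0.121
gripper_force: 30.0
```

Request:
servo_tool([
  [0,0,0.5,0,0,0,1],
  [0,0,0.5,0,0,0,1],
  [0,0,0.5,0,0,0,1],
  [0,0,0.5,0,0,0,1],
  [0,0,0.4,0,0,0,1],
  [0,0,0.2,0,0,0,1],
  [0,0,0.18,0,0,0,1],
  [0,0,0,0,0,0,1],
  [0,0,0,0,0,0,0.8],
  [0,0,0,0,0,0,0.5],
  [0,0,0,0,0,0,0.3],
  [0,0,0,0,0,0,0.3],
  [0,0,0,0,0,0,0.3],
  [0,0,0,0,0,0,0.3],
])

```text
clock: 10.95
eef_pos: [0.3859, -0.1418, 0.0308]
orientation: [-3.142, 0.0, 2.79]
ft_force: [0.1, 0.4, -0.0]
finger_gap: 0.587
gripper_force: 0.0
```

Request:
servo_tool([
  [0,0,-0.5,0,0,0,0.3],
  [0,0,-0.6,0,0,0,0.3],
  [0,0,-0.6,0,0,0,0.3],
  [0,0,-0.6,0,0,0,0.3],
  [0,0,-0.6,0,0,0,0.3],
  [0,0,-0.6,0,0,0,0.3],
  [0,0,0,0,0,0,0.3],
])

```text
clock: 11.65
eef_pos: [0.3878, -0.1428, 0.1743]
orientation: [-3.14, 0.008, 2.79]
ft_force: [0.0, 0.3, 0.1]
finger_gap: 0.7
gripper_force: 0.0
```

```bash
python3 - <<'E'
from workcell import env
from h import *
np.set_printoptions(suppress=True,precision=4)
st=env.state();print(st["eef_pos"],st["orientation"],st["q"],st["clock"],st["finger_gap"])
for c in("side","top"):
    s=env.snapshot(c);np.savez(f"{c}1.npz",**s);P=cloud(s);x,y,z=P[...,0],P[...,1],P[...,2]
    if c=="side":cv2.imwrite("pics/b.png",cv2.resize(s["pixels"][150:420,100:420,::-1],None,fx=2,fy=2))
    hsv=cv2.cvtColor(s["pixels"],cv2.COLOR_RGB2HSV);
    m=(abs(z-.05)<.012)&(x>.28)&(x<.5)&(y>-.25)&(y<-.07)
    q=P[m];print(c,m.sum(),q.min(0),q.max(0))
    f=cv2.fitLine(q[:,:2].astype(np.float32),cv2.DIST_HUBER,0,.001,.001).ravel();print(f,np.arctan2(f[1],f[0]))
    d=q[:,:2]@[np.cos(.35),-np.sin(.35)];print("far end",q[d.argmax()],d.max(),d.min())
E
```

```text
[ 0.3878 -0.1428  0.1743] [-3.1405  0.0075  2.7896] [-0.4902 -0.222   1.7231 -0.0001  1.6329 -1.709 ] 11.65 0.7000344369496955
side 409 [ 0.2844 -0.2284  0.0382] [ 0.4991 -0.0859  0.0585]
[ 0.8832 -0.469   0.3678 -0.1385] -0.4881455
far end [ 0.4969 -0.2236  0.0533] 0.5434437227077684 0.30402485607282037
top 42 [ 0.2841 -0.163   0.0409] [ 0.4671 -0.0867  0.0583]
[ 0.984  -0.178   0.3201 -0.1361] -0.1789603
far end [ 0.4671 -0.163   0.0486] 0.49464063652649726 0.30776510421895464
```

View pics/b.png

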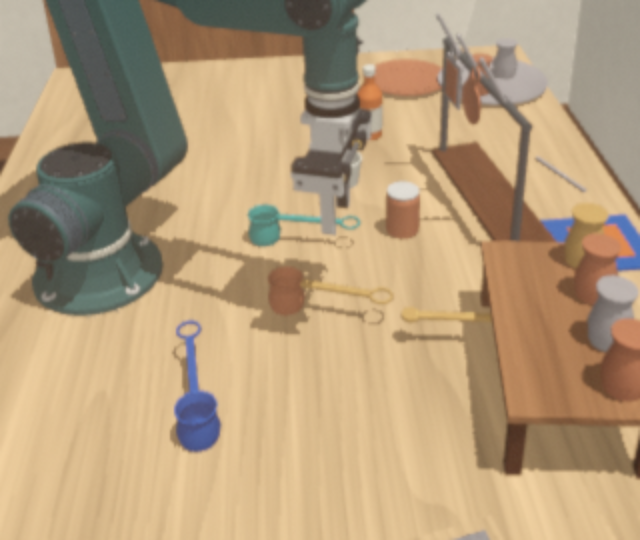

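The pot stands upright at crop pixel (286,290), with its eye towards the riser and clear of it. Next I regrasp near the body with the tool tilted inward, so that the eye stays free.

Request:
servo_tool([
  [0,0,0,0,0.873,0,0.3],
  [0,0,0,0,0.873,0,0.3],
  [0,0,0,0,0.873,0,0.3],
  [0,0,0,0,0.873,0,0.3],
  [-0.57,0,0,0,0,0,0.3],
  [-0.57,0,0,0,0,0,0.3],
  [0,0,0,0,0,0,0.3],
  [0,0,0,0,0,0,0.3],
])

```text
clock: 12.55
eef_pos: [0.4218, -0.1549, 0.1464]
orientation: [3.141, -0.528, 2.79]
ft_force: [0.2, -0.2, -0.4]
finger_gap: 0.699
gripper_force: 0.0
```

```bash
python3 - <<'E'
from workcell import env
from h import *
np.set_printoptions(suppress=True,precision=4)
from scipy.spatial.transform import Rotation as R
st=env.state();print(st["eef_pos"],st["orientation"],st["q"],st["clock"],st["finger_gap"])
r=R.from_euler("xyz",st["orientation"]);print(r.as_matrix())
print("to target in tool",r.inv().apply(np.array([.3597,-.1321,.0315])-st["eef_pos"])/.04)
s=env.snapshot("top");P=cloud(s);x,y,z=P[...,0],P[...,1],P[...,2]
s=dict(np.load("side1.npz"));P=cloud(s);x,y,z=P[...,0],P[...,1],P[...,2]
d=np.array([.939,-.344]);a=(P[...,:2]-[.3066,-.1127])@d;b=(P[...,:2]-[.3066,-.1127])@[.344,.939]
m=(abs(z-.05)<.012)&(a>.04)&(a<.2)&(abs(b)<.035)
h=m&(a<.125);print("handle b",b[h].mean(),np.polyfit(a[h],b[h],1),"ring a",a[m].max(),b[m&(a>.135)].mean())
E
```

```text
[ 0.4218 -0.1549  0.1464] [ 3.1413 -0.5283  2.7898] [-0.4426  0.2967  1.3387 -0.0507  2.0322 -1.6719] 12.55 0.6994987139189415
[[-0.8108  0.3447 -0.4731]
 [ 0.2976  0.9387  0.174 ]
 [ 0.5041  0.0003 -0.8637]]
to target in tool [-0.0188 -0.0007  3.3142]
handle b -0.0017589221936302212 [-0.006  -0.0013] ring a 0.1998044313238963 -0.005911150063580136
```

Request:
servo_tool([
  [0,0,0.6,0,0,0,0.3],
  [0,0,0.6,0,0,0,0.3],
  [0,0,0.6,0,0,0,0.3],
  [0,0,0.6,0,0,0,0.3],
  [0,0,0.5,0,0,0,0.3],
  [0,0,0.4,0,0,0,0.3],
  [0,0,0,0,0,0,0.3],
  [0,0,0,0,0,0,1],
  [0,0,0,0,0,0,1],
  [0,0,0,0,0,0,1],
  [0,0,0,0,0,0,1],
  [0,0,0,0,0,0,1],
  [0,0,0,0,0,0,1],
  [0,0,0,0,0,0,1],
  [0,0,0,0,0,0,1],
  [0,0,0,0,0,0,1],
  [0,0,0,0,0,0,1],
])

```text
clock: 14.3
eef_pos: [0.361, -0.1327, 0.0335]
orientation: [-3.142, -0.524, 2.79]
ft_force: [0.1, 0.2, 0.1]
finger_gap: 0.119
gripper_force: 30.0
```

Request:
servo_tool([
  [0.2,0,-0.346,0,0,0,1],
  [0.4,0,-0.693,0,0,0,1],
  [0.4,0,-0.693,0,0,0,1],
  [0.4,0,-0.693,0,0,0,1],
  [0.4,0,-0.693,0,0,0,1],
  [0.4,0,-0.693,0,0,0,1],
  [0.4,0,-0.693,0,0,0,1],
  [0,0,0,0.433,0,-0.749,1],
  [0,0,0,0.433,0,-0.749,1],
  [0,0,0,0.433,0,-0.749,1],
  [0,0,0,0.433,0,-0.749,1],
  [0,0,0,0,-0.873,0,1],
  [0,0,0,0,-0.873,0,1],
  [0,0,0,0,-0.873,0,1],
  [0,0,0,0,-0.873,0,1],
  [0,0,0,0,-0.873,0,1],
  [0,0,0,0,-0.873,0,1],
  [0,0,0,0,-0.873,0,1],
  [0,0,0,0,-0.873,0,1],
  [0,0,0,0,0,0,1],
])

```text
clock: 16.3
eef_pos: [0.3641, -0.1261, 0.2407]
orientation: [3.14, 0.515, -2.99]
ft_force: [-0.6, -0.4, -0.6]
finger_gap: 0.126
gripper_force: 30.0
```

```bash
cat > m.py <<'E'
from workcell import env
from h import *
from scipy.spatial.transform import Rotation as R
np.set_printoptions(suppress=True,precision=4)
off=np.array([-.0742,0,-.0596]);root=np.array([.6826,.0404,.25])
c,s=np.cos(.167),np.sin(.167);rx=np.array([c,s,0]);u=-.5*rx+np.array([0,0,.866])
def rep(k):
    st=env.state();r=R.from_euler("xyz",st["orientation"]);e=st["eef_pos"]+r.apply(off)
    print(st["eef_pos"],st["orientation"],"q",st["q"],st["clock"],"gap",st["finger_gap"],"F",st["ft_force"])
    print("toolz",r.apply([0,0,1]),"-u",-u,"eye",e,"rel root: along u",(e-root)@u,"perp",(e-root)-((e-root)@u)*u)
    t=root+k*u
    print("units to eye target",r.inv().apply(t-e)/.04)
E
python3 - <<'E'
from m import *
rep(.14)
s=env.snapshot("side");np.savez("side2.npz",**s);cv2.imwrite("pics/c.png",cv2.resize(s["pixels"][120:390,140:460,::-1],None,fx=2,fy=2))
st=env.state();r=R.from_euler("xyz",st["orientation"]);e=st["eef_pos"]+r.apply(off);print("eye px",proj(s,e),"crop",(proj(s,e)-[140,120])*2)
E
```

```text
[ 0.3641 -0.1261  0.2407] [ 3.14    0.5152 -2.9895] q [-0.9004 -0.6419  1.9479  0.4432  1.5642 -2.5652] 16.3 gap 0.12569866742589125 F [-0.6446 -0.4305 -0.6482]
toolz [ 0.4868  0.0762 -0.8702] -u [ 0.493   0.0831 -0.866 ] eye [ 0.3989 -0.1209  0.3291] rel root: along u 0.22181591528432237 perp [-0.1743 -0.1428 -0.113 ]
units to eye target [-5.628   2.8819  1.9817]
eye px [[269.5874 209.0729]] crop [[259.1747 178.1458]]
```

View pics/c.png

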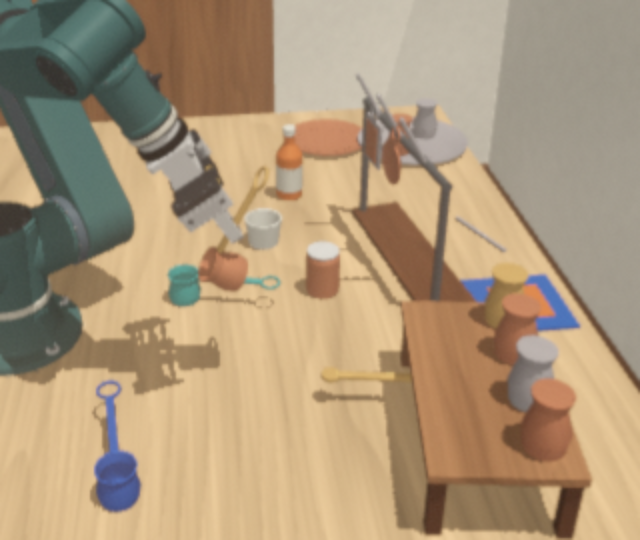

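The prediction puts the eye at crop (259,178), and the picture shows the ring at (261,178), so the pot is held as modelled. Next I carry it to just beyond the prong tip.

Request:
servo_tool([
  [-0.3,0.15,0.1,0,0,0,1],
  [-0.56,0.29,0.2,0,0,0,1],
  [-0.56,0.29,0.2,0,0,0,1],
  [-0.56,0.29,0.2,0,0,0,1],
  [-0.56,0.29,0.2,0,0,0,1],
  [-0.56,0.29,0.15,0,0,0,1],
  [-0.56,0.29,0.15,0,0,0,1],
  [-0.56,0.29,0.15,0,0,0,1],
  [-0.56,0.29,0.15,0,0,0,1],
  [-0.56,0.29,0.15,0,0,0,1],
  [-0.28,0.13,0.1,0,0,0,1],
  [0,0,0,0,0,0,1],
  [0,0,0,0,0,0,1],
])

```text
clock: 17.65
eef_pos: [0.5755, 0.0247, 0.2929]
orientation: [-3.139, 0.515, -2.98]
ft_force: [0.3, -1.0, -1.8]
finger_gap: 0.123
gripper_force: 30.0
```

```bash
python3 - <<'E'
from m import *
rep(.14)
for c,(a,b) in {"side":(130,280),"top":(60,200)}.items():
    s=env.snapshot(c);np.savez(f"{c}3.npz",**s);P=cloud(s);x,y,z=P[...,0],P[...,1],P[...,2]
    st=env.state();r=R.from_euler("xyz",st["orientation"]);e=st["eef_pos"]+r.apply(off);n=r.apply([0,0,-1])
    px=proj(s,[e,root,root+.1*u,root+.14*u]);print(c,px)
    l,t=(270,140) if c=="side" else (210,70)
    cv2.imwrite(f"pics/d_{c}.png",cv2.resize(s["pixels"][t:t+100,l:l+130,::-1],None,fx=5,fy=5,interpolation=2));print((px-[l,t])*5)
    for q in("pot_eye","peg_tip","peg_root"):print(q,[(d["conf"],d["position"]) for d in env.pinpoint(q,c)[:3]])
E
python3 -c "
import cv2,numpy as np
a=cv2.imread('pics/d_side.png');b=cv2.imread('pics/d_top.png')
cv2.imwrite('pics/d.png',cv2.resize(np.hstack([a,b]),(800,int(800*500/1300))))"
```

```text
[0.5755 0.0247 0.2929] [-3.1393  0.5149 -2.9801] q [-0.1459 -0.2447  1.5974  0.1531  1.2968 -1.882 ] 17.65 gap 0.1227125743416445 F [ 0.349  -0.9745 -1.8155]
toolz [ 0.4864  0.0769 -0.8703] -u [ 0.493   0.0831 -0.866 ] eye [0.6102 0.0305 0.3813] rel root: along u 0.15022059958689454 perp [0.0017 0.0025 0.0012]
units to eye target [ 0.0583 -0.0545  0.2565]
side [[333.1516 167.3057]
 [352.2748 202.4128]
 [339.587  179.9679]
 [334.2211 170.4725]]
[[315.7581 136.5284]
 [411.3742 312.0642]
 [347.9348 199.8393]
 [321.1054 152.3625]]
pot_eye [(0.85, [335.3, 165.1]), (0.78, [276.4, 260.0]), (0.57, [191.7, 315.1])]
peg_tip [(0.55, [338.6, 179.0])]
peg_root [(0.5, [352.3, 202.9]), (0.29, [286.7, 216.5])]
top [[286.8931 131.2215]
 [281.6842 122.0025]
 [285.3178 128.345 ]
 [286.9888 131.2636]]
[[384.4656 306.1076]
 [358.421  260.0126]
 [376.5891 291.725 ]
 [384.9438 306.3182]]
pot_eye [(0.66, [282.1, 227.8]), (0.65, [288.9, 131.1]), (0.65, [362.9, 315.0])]
peg_tip [(0.35, [285.5, 128.2])]
peg_root [(0.7, [290.1, 128.0]), (0.38, [282.4, 121.4])]
```

View pics/d.png

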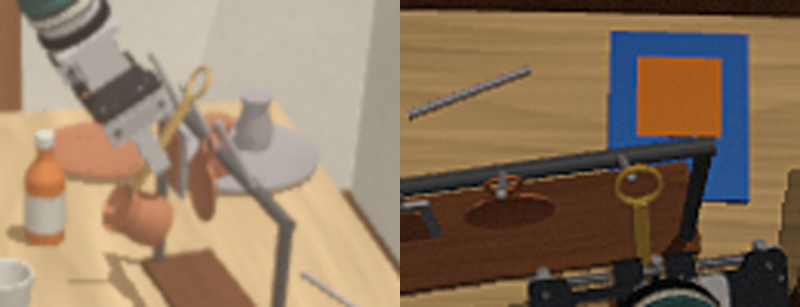

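```bash
cat >> m.py <<'E'
def tri(s1,p1,s2,p2):
    A=np.zeros((3,3));b=np.zeros(3);L=[]
    for s_,p in((s1,p1),(s2,p2)):
        o,d=ray(s_,*p);d=d/np.linalg.norm(d);M=np.eye(3)-np.outer(d,d);A+=M;b+=M@o;L.append((o,d))
    x=np.linalg.solve(A,b);return x,[np.linalg.norm(np.cross(x-o,d)) for o,d in L]
E
python3 - <<'E'
from m import *
a,b=[dict(np.load(f"{c}3.npz")) for c in("side","top")]
e,_=tri(a,(335.3,165.5),b,(288.2,130.8));print("eye",e,_)
t,_=tri(a,(338.8,179.3),b,(285.5,128.2));print("tip",t,_,"model tip",root+.1*u)
for c,s in(("side",a),("top",b)):
    P=cloud(s);n=np.linalg.norm(P-np.array([.612,.03,.383]),axis=-1);hs=cv2.cvtColor(s["pixels"],cv2.COLOR_RGB2HSV)
    m=(n<.024)&(hs[...,1]>90);v,uu=np.nonzero(m);print(c,m.sum(),P[m].mean(0),"px box mid",(uu.min()+uu.max())/2,(v.min()+v.max())/2, uu.min(),uu.max(),v.min(),v.max())
for T in(t,root+.1*u):
    d=e-T;print("along",d@u,"lateral y",d@np.array([-s_ for s_ in[0]]+[0,0]) if 0 else d@np.array([-np.sin(.167),np.cos(.167),0]),"in-plane perp (pot x dir .866,.5)",d@(.866*rx+np.array([0,0,.5])))
E
```

```text
eye [0.6122 0.0261 0.3877] [np.float64(0.003293292054852082), np.float64(0.0032932920548520033)]
tip [0.6315 0.0318 0.3395] [np.float64(0.0010022127699720843), np.float64(0.0010022127699720108)] model tip [0.6333 0.0321 0.3366]
side 28 [0.6082 0.0247 0.3776] px box mid 333.5 168.5 329 338 163 174
top 109 [0.6096 0.0294 0.3843] px box mid 287.0 131.0 279 295 123 139
along 0.05172196172414306 lateral y -0.002404030233948223 in-plane perp (pot x dir .866,.5) 0.00679165706934497
along 0.055116639591467675 lateral y -0.002392911396486922 in-plane perp (pot x dir .866,.5) 0.006679204366896872
```

Request:
servo_tool([
  [0.1,0,0,0,0,0,1],
  [0,0,0.3,0,0,0,1],
  [0,0,0.3,0,0,0,1],
  [0,0,0.3,0,0,0,1],
  [0,0,0.3,0,0,0,1],
  [0,0,0.3,0,0,0,1],
  [0,0,0.3,0,0,0,1],
  [0,0,0,0,0,0,1],
  [0,0,0,0,0,0,1],
])

```text
clock: 18.95
eef_pos: [0.6074, 0.0294, 0.2287]
orientation: [-3.14, 0.517, -2.982]
ft_force: [0.3, -0.2, -0.5]
finger_gap: 0.122
gripper_force: 30.0
```

```bash
python3 - <<'E'
from m import *
rep(.02)
im=[]
for c in("side","top"):
    s=env.snapshot(c);np.savez(f"{c}4.npz",**s)
    l,t=(295,145) if c=="side" else (250,90)
    im.append(cv2.resize(s["pixels"][t:t+80,l:l+80,::-1],(400,400),interpolation=2))
cv2.imwrite("pics/e.png",np.hstack(im))
E
```

```text
[0.6074 0.0294 0.2287] [-3.1404  0.5166 -2.9824] q [-0.1247 -0.1642  1.6581  0.1508  1.1524 -1.8809] 18.95 gap 0.12164422218333036 F [ 0.3363 -0.1519 -0.5468]
toolz [ 0.4879  0.0771 -0.8695] -u [ 0.493   0.0831 -0.866 ] eye [0.642  0.035  0.3172] rel root: along u 0.078600218810776 perp [-0.0018  0.0011 -0.0009]
units to eye target [-0.0564 -0.0279  1.4649]
```

View pics/e.png

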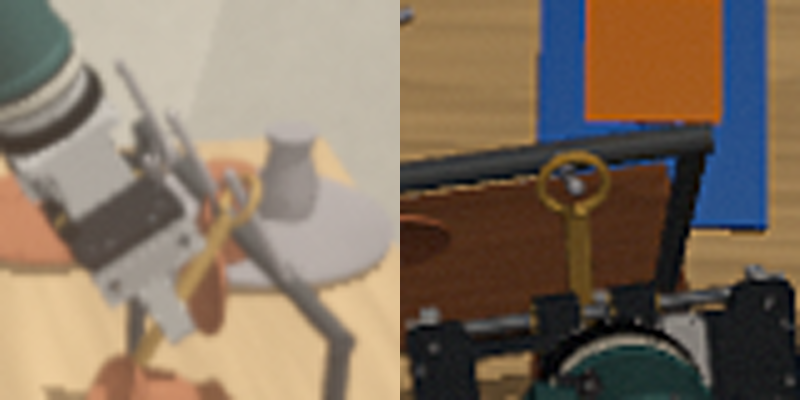

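The prong tip shows inside the ring in both views, at (233,183) left and (570,183) right. The eye is threaded, so I'll ease it down.

Request:
servo_tool([
  [0,0,0.3,0,0,0,1],
  [0,0,0.3,0,0,0,1],
  [0,0,0.3,0,0,0,1],
  [0,0,0.3,0,0,0,1],
  [0,0,0.15,0,0,0,1],
  [0,0,0,0,0,0,1],
  [0,0,0,0,0,0,1],
])

```text
clock: 19.75
eef_pos: [0.6339, 0.0335, 0.1822]
orientation: [-3.14, 0.517, -2.982]
ft_force: [0.5, -0.2, -2.0]
finger_gap: 0.128
gripper_force: 30.0
```

```bash
python3 - <<'E'
from m import *
rep(.015)
E
```

```text
[0.6339 0.0335 0.1822] [-3.1402  0.5173 -2.9823] q [-0.1086 -0.0847  1.6803  0.15    1.0487 -1.8802] 19.75 gap 0.12806393307438158 F [ 0.4674 -0.2272 -1.9712]
toolz [ 0.4885  0.077  -0.8692] -u [ 0.493   0.0831 -0.866 ] eye [0.6684 0.0391 0.2707] rel root: along u 0.02497561123973392 perp [-0.0019  0.0008 -0.001 ]
units to eye target [-0.0506 -0.0261  0.2492]
```

Request:
servo_tool([
  [0,0,0.1,0,0,0,1],
  [0,0,0.1,0,0,0,1],
  [0,0,0,0,0,0,1],
  [0,0,0,0,0,0,1],
])

```text
clock: 20.15
eef_pos: [0.6376, 0.0341, 0.1752]
orientation: [-3.14, 0.517, -2.982]
ft_force: [0.9, -0.3, -1.7]
finger_gap: 0.12
gripper_force: 30.0
```

Request:
servo_tool([
  [0,0,0.08,0,0,0,1],
  [0.08,0,0,0,0,0,1],
  [0,0,0,0,0,0,1],
  [0,0,0,0,0,0,1],
])

```text
clock: 20.55
eef_pos: [0.6363, 0.0339, 0.1709]
orientation: [-3.14, 0.517, -2.982]
ft_force: [0.1, -0.6, -0.9]
finger_gap: 0.124
gripper_force: 30.0
```

```bash
python3 - <<'E'
from m import *
rep(.012)
E
```

```text
[0.6363 0.0339 0.1709] [-3.1401  0.5173 -2.9824] q [-0.1072 -0.0729  1.6922  0.1513  1.0251 -1.8826] 20.55 gap 0.12377017408914875 F [ 0.1415 -0.6415 -0.8714]
toolz [ 0.4885  0.077  -0.8691] -u [ 0.493   0.0831 -0.866 ] eye [0.6709 0.0395 0.2594] rel root: along u 0.013941612584709854 perp [-0.0048  0.0003 -0.0027]
units to eye target [-0.1366 -0.0251  0.0478]
```

Request:
servo_tool([
  [0.05,0,0,0,0,0,1],
  [0,0,0,0,0,0,1],
  [0,0,0,0,0,0,0.85],
  [0,0,0,0,0,0,0.75],
  [0,0,0,0,0,0,0.65],
  [0,0,0,0,0,0,0.6],
  [0,0,0,0,0,0,0.6],
  [0,0,0,0,0,0,0.6],
  [0,0,0,0,0,0,0.6],
  [0,0,0,0,0,0,0.6],
  [0,0,0,0,0,0,0.6],
  [0,0,0,0,0,0,0.6],
])

```text
clock: 21.75
eef_pos: [0.6348, 0.0336, 0.1699]
orientation: [-3.14, 0.517, -2.982]
ft_force: [0.8, 0.0, 0.1]
finger_gap: 0.401
gripper_force: 0.0
```

```bash
python3 - <<'E'
from m import *
rep(.012)
im=[]
for c in("side","top"):
    s=env.snapshot(c);np.savez(f"{c}5.npz",**s)
    l,t=(285,150) if c=="side" else (240,90)
    im.append(cv2.resize(s["pixels"][t:t+110,l:l+100,::-1],(400,440),interpolation=2))
    print([(d["conf"],d["position"]) for d in env.pinpoint("pot_eye",c)[:3]])
cv2.imwrite("pics/f.png",np.hstack(im))
E
```

```text
[0.6348 0.0336 0.1699] [-3.1401  0.5174 -2.9823] q [-0.1082 -0.076   1.697   0.1519  1.0235 -1.884 ] 21.75 gap 0.4009835267812378 F [0.7918 0.0302 0.0571]
toolz [ 0.4886  0.077  -0.8691] -u [ 0.493   0.0831 -0.866 ] eye [0.6693 0.0392 0.2584] rel root: along u 0.013931769837734646 perp [-0.0064 -0.     -0.0037]
units to eye target [-0.1833 -0.0248  0.0473]
[(0.71, [351.1, 200.9]), (0.69, [191.5, 317.6])]
[(0.75, [364.5, 315.6]), (0.61, [282.9, 127.4]), (0.53, [282.5, 227.8])]
```

View pics/f.png

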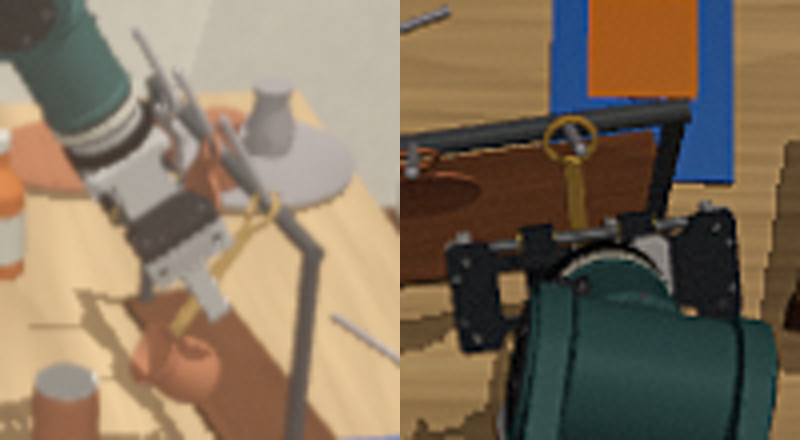

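Request:
servo_tool([
  [0,0,-0.2,0,0,0,0.6],
  [0,0,-0.4,0,0,0,0.6],
  [0,0,-0.5,0,0,0,0.6],
  [0,0,-0.5,0,0,0,0.6],
  [0,0,-0.5,0,0,0,0.6],
  [0,0,-0.5,0,0,0,0.6],
  [0.5,0,-0.5,0,0,0,0.6],
  [0.5,0,-0.5,0,0,0,0.6],
  [0.5,0,-0.5,0,0,0,0.6],
  [0,0,0,0,0,0,0.6],
  [0,0,0,0,0,0,0.6],
  [0,0,0,0,0,0,0.6],
  [0,0,0,0,0,0,0.6],
  [0,0,0,0,0,0,0.6],
  [0,0,0,0,0,0,0.6],
  [0,0,0,0,0,0,0.6],
  [0,0,0,0,0,0,0.6],
  [0,0,0,0,0,0,0.6],
  [0,0,0,0,0,0,0.6],
  [0,0,0,0,0,0,0.6],
])

```text
clock: 23.95
eef_pos: [0.5031, 0.0127, 0.2829]
orientation: [-3.14, 0.517, -2.982]
ft_force: [0.3, -0.3, 0.3]
finger_gap: 0.4
gripper_force: 0.0
```

```bash
python3 - <<'E'
from m import *
rep(.012)
G=[]
for i in range(2):
    s=env.snapshot("side");G.append(s["pixels"].astype(int))
    t=env.snapshot("top")
print("frame diff",abs(G[0]-G[1])[170:290,290:390].max())
P=cloud(s);hs=cv2.cvtColor(s["pixels"],cv2.COLOR_RGB2HSV)
m=(np.linalg.norm(P[...,:2]-root[:2],axis=-1)<.16)&(P[...,2]>.06)&(P[...,2]<.28)&(hs[...,1]>110)&(P[...,1]<.085)
q=P[m];L=(q-root)@rx
for z in np.arange(.06,.28,.02):
    k=abs(q[:,2]-z)<.01
    if k.any():print(round(z,2),k.sum(),"rail x",L[k].min(),L[k].max(),"y",q[k,1].mean())
ed,_=[(d["position"],d["conf"]) for d in env.pinpoint("pot_eye","side")][0],0;print(ed)
for c in("pot_eye",):print([(d["conf"],d["position"]) for d in env.pinpoint(c,"top")[:3]])
# bystanders moved?
for n_,(o,nw) in {"side":(dict(np.load("side0.npz")),s),"top":(dict(np.load("top0.npz")),t)}.items():
    for (x,y,zz) in ((.519,.059,.085),(.43,.22,.05),(.49,.38,.1),(.476,-.213,.05)):
        u_,v_=proj(o,[x,y,zz])[0].astype(int);print(n_,(x,y),abs(o["pixels"].astype(int)-nw["pixels"])[v_-10:v_+10,u_-10:u_+10].mean().round(1))
cv2.imwrite("pics/g.png",cv2.resize(s["pixels"][120:390,140:460,::-1],None,fx=2,fy=2))
E
```

```text
[0.5031 0.0127 0.2829] [-3.14    0.5175 -2.9823] q [-0.2143 -0.4174  1.7413  0.1853  1.3339 -1.943 ] 23.95 gap 0.4002786735353672 F [ 0.2991 -0.2761  0.2791]
toolz [ 0.4887  0.0769 -0.8691] -u [ 0.493   0.0831 -0.866 ] eye [0.5377 0.0183 0.3714] rel root: along u 0.17837888421630113 perp [-0.057  -0.0072 -0.0331]
units to eye target [-1.6821 -0.0248  4.1496]
frame diff 7
0.06 15 rail x -0.15559298139405203 -0.005927749869581749 y 0.0350389254997721
0.08 15 rail x -0.15703642412660349 -0.06540033760132244 y 0.03470665544200199
0.1 72 rail x -0.11339606200205547 -0.004627899839214231 y 0.01716354363287386
0.12 152 rail x -0.11347662882733427 -0.04322650627871749 y 0.01994518537208438
0.14 88 rail x -0.09915497314742129 -0.051892727637980036 y 0.02272829503897507
0.16 30 rail x -0.08760192034061565 -0.06545575523411618 y 0.02559569048621031
0.18 21 rail x -0.06948457424476796 -0.05309896631805836 y 0.026724368574186707
0.2 24 rail x -0.05764457476187798 -0.033779224154460906 y 0.02983059292536878
0.22 22 rail x -0.0421308159410065 -0.025259245242992383 y 0.03136384953521263
0.24 23 rail x -0.029059565187963477 -0.006444590609703593 y 0.03537800464581371
0.26 6 rail x -0.012006389859122757 -0.003944080723522674 y 0.02494779511311866
([350.4, 198.4], 0.66)
[(0.89, [362.4, 316.0]), (0.83, [284.4, 124.8])]
side (0.519, 0.059) 4.4
side (0.43, 0.22) 4.2
side (0.49, 0.38) 7.6
side (0.476, -0.213) 4.2
top (0.519, 0.059) 60.8
top (0.43, 0.22) 6.4
top (0.49, 0.38) 4.7
top (0.476, -0.213) 5.6
```

View pics/g.png

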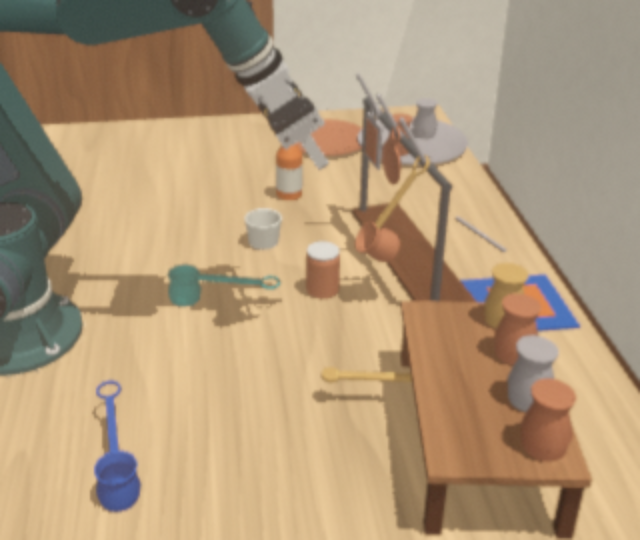

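The pot hangs from the prong with its ring at about (422,165). Depth puts the handle about 36° from vertical, and two successive frames hardly differ. In the side view the canister, cup, bottle and plain pot are unchanged, so I'm handing in.

```bash
python3 -c "
from workcell import env
print(env.close_job())"
```

```text
the job is handed in; nothing more can be done
None
```

I stood the eyed pot on the open bench, regrasped it, threaded its eye down to the bar and let go; it was hanging still, about 36° off vertical, when I handed the job in at about 24 s, but no verdict came back.

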